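# Dispense a batch of pill bottles and present it on the checking scale

## Task

Lift the steel dish by its bar handle and hold it up under the mouth of the bottle dispenser, pressing its wall against the hanging paddle so that the gate opens and all three bottles slide off the chute into the dish. Then set the dish with its bottles down level on the weighing platform and push it snug against both corner stops, its handle out over the open side towards the robot. Leave the other things on the trolley where they are.

Things in the scene. Friction and masses are not known exactly. Their poses are not given: they have to be found in the camera images.
- dish: open rectangular stainless dish, outside 110 mm along its x, 140 mm along its y, 70 mm high, walls and floor 3 mm; 0.2 kg. Origin: centre of its underside, z up. A black horizontal bar handle, carried by two thin struts, stands off its -x side (the side that faces the robot). Starts empty on the table
- dish_grip (a point): centre of the dish's bar handle, at (-105, 0, 88) mm in the dish's frame; the bar is 90 mm long along the dish's y, 12 mm thick along x (pinch it across x) and 22 mm high; it is 44 mm clear of the dish's wall, and its underside is 7 mm higher than the rim. The struts meet it at 40 mm either side of its centre
- dish_corner (a point): bottom outer corner of the dish at (55, 70, 0) mm in its frame (far left corner seen from the robot), which belongs in the corner of the scale's stops
- dispenser: fixed white bottle dispenser: a chute 50 mm wide with a narrow slot along its top slopes 33 degrees down along its +y to a mouth shut by a rising gate; stand 105 mm behind the lip. Origin: on the table below the middle of the lip; y points out of the mouth, z up. Gate guides reach 100 mm above the lip; grey hinge cheeks hang to 28 mm below it at y -33 to -7 mm; all within x -41 to 41 mm
- chute_lip (a point): middle of the chute's lower edge, 170 mm above the table, over which the bottles slide at up to about 1 m/s: the dish belongs below it, its rim 40 to 55 mm lower than the lip (closer, a bottle can bridge and jam) and, with the paddle pressed, its middle about 45 to 50 mm out from the lip along the dispenser's y
- paddle (a joint): angle of the hanging paddle, 0 at rest (leaning out 0.5 rad) to 0.75 rad (stop), growing as it is pushed along the dispenser's -y; pivot 20 mm behind and 20 mm below the lip. It lifts the gate 8 mm per 0.1 rad; the bottles run out past about 0.5 rad. A light spring (2 to 6 N at the roller) shuts it when let go
- paddle_roller (a point): axis of the black roller along the paddle's lower edge: 10 mm in diameter, 70 mm long along the dispenser's x, 55 mm from the pivot; at rest 6 mm out from the lip and 68 mm below it. The middle of the dish's -y wall pushes on it
- scale: fixed bench scale: a steel platform 160 mm along its x by 190 mm along its y, top 25 mm above the table, with two straight aluminium stops 12 mm thick and 20 mm high along its far (+x) and left (+y) edges; the other two sides are open. Origin: on the table below the platform's middle, z up. A flat 35 mm high display stands on the table beyond the far stop
- scale_corner (a point): inner corner of the two stops on the platform's top, at (68, 83, 25) mm in the scale's frame, same axes; the dish's corner comes here with the dish's x along the scale's x
- bottle0: white square plastic pill bottle with a round cap, 34 x 34 mm and 62 mm long along its y, 35 g; origin at its middle; lies in the chute, first from the gate
- bottle1: white square plastic pill bottle with a round cap, 34 x 34 mm and 62 mm long along its y, 35 g; origin at its middle; lies in the chute, second from the gate
- bottle2: white square plastic pill bottle with a round cap, 34 x 34 mm and 62 mm long along its y, 35 g; origin at its middle; lies in the chute, third from the gate
- canister: bystander: closed steel canister, 88 mm in diameter, 115 mm high; origin under its centre
- tape_roll: bystander: roll of tape lying flat, 90 mm in diameter, 25 mm high; origin under its centre
- flask: bystander: brown glass bottle, 60 mm in diameter, 130 mm high; origin under its centre
- glove_box: bystander: glove carton 120 x 220 x 70 mm; origin under its centre
There are look-alikes about, which are no part of the job. Leave any blue or turquoise look-alike of the dish alone.

How it is judged:
On the way, in this order (a step that is already met when the one before it is completed fails the run):
1. the dish, held up off the table under the chute's mouth, presses the paddle in (past 0.3 rad) (value of joint paddle above 0.3 rad and height (world z) of dish above 0.03 m and horizontal distance between dish and chute_lip below 0.1 m), for 0.05 s.
2. all three bottles lie in the dish while it is still held up off the table near the mouth (x of bottle0 in the frame of dish between -0.05 and 0.05 m and y of bottle0 in the frame of dish between -0.066 and 0.066 m and z of bottle0 in the frame of dish between 0.005 and 0.085 m and x of bottle1 in the frame of dish between -0.05 and 0.05 m and y of bottle1 in the frame of dish between -0.066 and 0.066 m and z of bottle1 in the frame of dish between 0.005 and 0.085 m and x of bottle2 in the frame of dish between -0.05 and 0.05 m and y of bottle2 in the frame of dish between -0.066 and 0.066 m and z of bottle2 in the frame of dish between 0.005 and 0.085 m and height (world z) of dish above 0.03 m and horizontal distance between dish and chute_lip below 0.15 m), for 0.2 s.
At the end, for the whole second after the job is handed in: all three bottles are in the dish; the dish stands level on the weighing platform, at rest, its corner within 4 to 5 mm of both stops along each and its x axis within 0.05 rad of the scale's; the paddle is back at rest (under 0.1 rad) (x of bottle0 in the frame of dish between -0.05 and 0.05 m and y of bottle0 in the frame of dish between -0.066 and 0.066 m and z of bottle0 in the frame of dish between 0.005 and 0.085 m and x of bottle1 in the frame of dish between -0.05 and 0.05 m and y of bottle1 in the frame of dish between -0.066 and 0.066 m and z of bottle1 in the frame of dish between 0.005 and 0.085 m and x of bottle2 in the frame of dish between -0.05 and 0.05 m and y of bottle2 in the frame of dish between -0.066 and 0.066 m and z of bottle2 in the frame of dish between 0.005 and 0.085 m and x of dish_corner in the frame of scale_corner between -0.005 and 0.004 m and y of dish_corner in the frame of scale_corner between -0.005 and 0.004 m and z of dish_corner in the frame of scale_corner between -0.003 and 0.004 m and angle between the x axis of dish and the x axis of scale, either way round below 0.05 rad and angle between dish's own z axis and vertical below 0.05 rad and value of joint paddle below 0.1 rad and linear speed of dish below 0.02 m/s and linear speed of each of bottle0, bottle1, bottle2 below 0.03 m/s); the robot touches nothing.
It fails at once if the canister is shoved more than 30 mm (distance of canister from where it was at the start of the episode above 0.03 m).
It fails at once if the tape roll is shoved more than 30 mm (distance of tape_roll from where it was at the start of the episode above 0.03 m).
It fails at once if the flask is shoved more than 30 mm (distance of flask from where it was at the start of the episode above 0.03 m).
It fails at once if the glove box is shoved more than 30 mm (distance of glove_box from where it was at the start of the episode above 0.03 m).
It also fails if it takes over 48 s, if anything falls off the work surface, if the arm or the gripper's body presses on something with over 40 N, if the wrist force passes 120 N, or if a joint passes its speed limit or range.

## Robot

A 6-joint arm with a two-finger parallel gripper is mounted at the origin on the work surface. World frame = base frame: x ahead of the robot, y to its left, z up, the work surface at z = 0. Lengths are in m, angles in rad, forces in N, time in s.
With the tool pointing down it reaches from about 0.375 to 0.75 m from the base axis. Payload 9 kg.
Tool frame: the origin (TCP) lies where the fingers leave the gripper's body, on its centre line; the fingertips stand 73 mm ahead of it and the grasp point (between the pads) lies env.grip_point_offset ahead of it (env.grip_point_offset is the distance from the TCP to the grasp point, in m); z points along the fingers, y is the line along which they close (so a half turn about z gives the same grasp; the last joint's range is limited). The gripper opens to 85 mm and grips with 20 to 120 N. Pads are 22 mm wide; open, the fingers measure 114 mm over their backs; the gripper's body (76 mm by 85 mm) begins 54 mm behind the grasp point. The pads swing forward as they close: fully open they stand 13 mm farther back than shut.
Start: joints at [-1.431, 0.104, 0.097, 1.564, 0, 1.353], TCP at [0.21, -0.562, 0.304] pointing down, gripper open.
Joint ranges: [-2.99, 2.99], [-0.84, 1.86], [-1.1, 1.16], [-1.84, 2.11], [-1.51, 1.56], [-3.14, 3.14]. Speed limits (rad/s): [2.22, 2.22, 2.57, 3.14, 3.14, 3.14].

## Interface

Orientations are given as a unit quaternion [x, y, z, w].
In Python, from bench import env gives the robot as it stands. The module is installed in compiled form; this text tells all that it offers.
- The arm moves only by the tool play_rows, never from a script. Its argument "steps" is a list of rows, each an object with "travel": the shift along the tool's x, y, z in m, a list of three; "angular": the turn, a rotation vector about the tool's x, y, z in rad, a list of three; "jaw": the finger opening in m, from 0 to 0.0854. In form: [{"travel": [tx, ty, tz], "angular": [rx, ry, rz], "jaw": jaw}, ...]. A call has 1 to 20 rows; each row shifts and turns the commanded pose from where the row before left it, along the tool's axes as they then stand; what a row does not reach is not made up. A row lasts 1/10 s, in which the tool goes at most 50 mm and 8.59 degrees, less where a joint would pass 70% of its speed; a pose out of reach is approached as far as the arm can. A call is refused whole if a number of a shift passes 0.05 or a number of a turn 0.15, either way. A call with a gripper value outside its range is refused whole. The fingers move at their own pace and stop on an object; the grip force is fixed at half the most. Time passes only in rows, so rows that do not move let the fingers close. It gives the time, the measured TCP pose, the force, the opening and the grip force at its end, in the units of the state.
- env.state(): the state, without advancing time (a new reading comes with each control period).
- env.snapshot(name): name is "scene" or "top" or "wrist"; returns a dict with "image" (400x640x3 uint8, red, green, blue), "fx", "fy", "cx", "cy" (pixels), "D" ([k1, k2, p1, p2, k3] as OpenCV has them; the pictures are not rectified), "view" (4x4, takes a point from world to camera coordinates). Camera axes: x right, y up, looking along -z (the intrinsics and any distortion apply to the point x, -y, -z); pixel columns grow to the right and rows downward; lengths in m; the calibration is good to about 2 mm. A picture is of the moment at which its call begins. There is no depth.
- env.sign_off(): hands the job in; it is judged then, once.
The state is a dict: "time_s": time; "joint_positions": joint angles; "joint_vel": joint speeds; "joint_efforts": joint torques, N m; "ee_pos": TCP position; "tcp_rot": TCP orientation; "contact_force": force on the tool from outside, world axes, zero at the start; "moment": the same for the moment, N m; "grip_width": opening from 0.0 (shut) to 1.0 (fully open); "grasp_force": force on a finger pad.
Only numpy, scipy, OpenCV 4.12 (cv2) and the standard library are available. Lean on these libraries where they do the work, as an engineer would, in place of code of your own. Each camera call takes 0.05 s, during which the arm holds its last target. There are 200 camera calls.

## Working session

There is one attempt and no reset: what is moved stays moved. The work goes in short steps, Python scripts to look and compute and a tool call to move; the robot and the scene stay as the last step left them, time stands still between calls to the robot, and variables do not carry over. Pictures are saved under pics/ and viewed, at most 10 in all, crops included, and the job is handed in when it is done.

Besides the shell and the picture viewer there is one more tool, called after "Request:" in YAML: its name, and indented under it one key for each argument. play_rows: Moves the arm, as the interface text tells. Its arguments: {"type":"object","properties":{"steps":{"type":"array","items":{"type":"object","properties":{"travel":{"type":"array","items":{"type":"number"}},"angular":{"type":"array","items":{"type":"number"}},"jaw":{"type":"number"}}}}},"required":["steps"]}

```bash
mkdir -p pics; cat > h.py <<'E'
import numpy as np, cv2, pickle
from bench import env
def snap(n,f):
    s=env.snapshot(n); pickle.dump(s,open(f'pics/{f}.pkl','wb')); cv2.imwrite(f'pics/{f}.png',s['image'][:,:,::-1]); return s
def load(f): return pickle.load(open(f'pics/{f}.pkl','rb'))
def K(s): return np.array([[s['fx'],0,s['cx']],[0,s['fy'],s['cy']],[0,0,1.]])
def proj(s,P):
    P=np.atleast_2d(P); V=np.array(s['view']); c=P@V[:3,:3].T+V[:3,3]; c=c*[1,-1,-1]
    return cv2.projectPoints(c.reshape(-1,1,3),np.zeros(3),np.zeros(3),K(s),np.array(s['D'],float))[0].reshape(-1,2)
def ray(s,uv):
    u=cv2.undistortPoints(np.array(uv,float).reshape(-1,1,2),K(s),np.array(s['D'],float)).reshape(-1,2)
    V=np.array(s['view']); d=np.c_[u[:,0],-u[:,1],-np.ones(len(u))]@V[:3,:3]; o=-V[:3,:3].T@V[:3,3]
    return o,d/np.linalg.norm(d,axis=1)[:,None]
def onz(s,uv,z):
    o,d=ray(s,uv); z=np.broadcast_to(z,len(d)); return o+d*((z-o[2])/d[:,2])[:,None]
def tri(obs):
    A=0;b=0
    for s,uv in obs:
        o,d=ray(s,[uv]); M=np.eye(3)-np.outer(d[0],d[0]); A=A+M; b=b+M@o
    p=np.linalg.solve(A,b); return p
E
python3 - <<'E'
from h import *
print(env.state()); print(env.grip_point_offset)
a=snap('scene','scene0');b=snap('top','top0');w=snap('wrist','wrist0')
for s in (a,b,w): print(s['fx'],s['cx'],s['cy'],s['D'],np.round(s['view'],3).tolist())
E
```

```text
{'time_s': 0.0, 'joint_positions': array([-1.43069680e+00,  1.04722508e-01,  9.64485571e-02,  1.56388842e+00,
        8.05885796e-06,  1.35310931e+00]), 'joint_vel': array([ 0.00049081,  0.00091237, -0.00029929,  0.00018792,  0.00162971,
       -0.00231096]), 'joint_efforts': array([-4.05313695e-04, -5.56915927e+01,  5.03665745e+01,  1.60885236e-02,
       -5.20475533e-04,  2.55482428e-05]), 'ee_pos': array([ 0.21010477, -0.56175441,  0.30309727]), 'tcp_rot': array([ 9.84040998e-01,  1.77940574e-01,  3.05167309e-05, -6.82351758e-04]), 'contact_force': array([-0.65778461,  0.75297553,  0.25070677]), 'moment': array([ 0.01285654, -0.04193478,  0.01183223]), 'grasp_force': 0.0, 'grip_width': 0.997826787849914}
0.0539
429.961612388606 321.05396347513414 206.75426029945527 [-0.12044014  0.          0.          0.          0.        ] [[-0.173, 0.985, -0.004, 0.12], [-0.741, -0.128, 0.659, 0.256], [0.649, 0.117, 0.752, -1.894], [0.0, 0.0, 0.0, 1.0]]
465.88264290772486 310.57033357568366 195.26374854719933 [-0.08003929  0.          0.          0.          0.        ] [[0.011, -1.0, 0.016, -0.064], [0.986, 0.013, 0.167, -0.555], [-0.167, 0.014, 0.986, -1.272], [0.0, 0.0, 0.0, 1.0]]
278.69973610535527 318.11015069743036 198.34417332722649 [-0.02424225  0.          0.          0.          0.        ] [[0.35, -0.937, -0.001, -0.599], [0.893, 0.334, -0.302, 0.039], [0.284, 0.105, 0.953, -0.38], [0.0, 0.0, 0.0, 1.0]]
```

View pics/scene0.png

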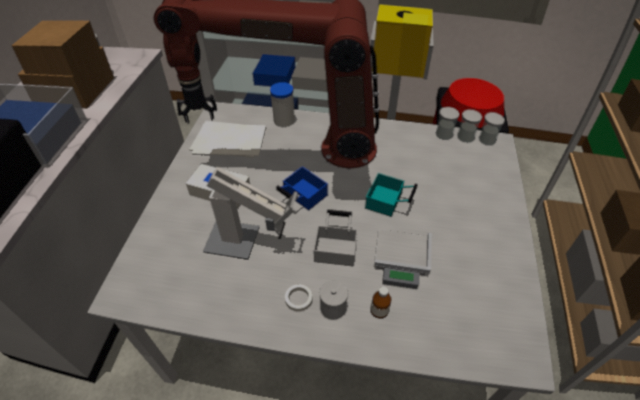

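View pics/top0.png

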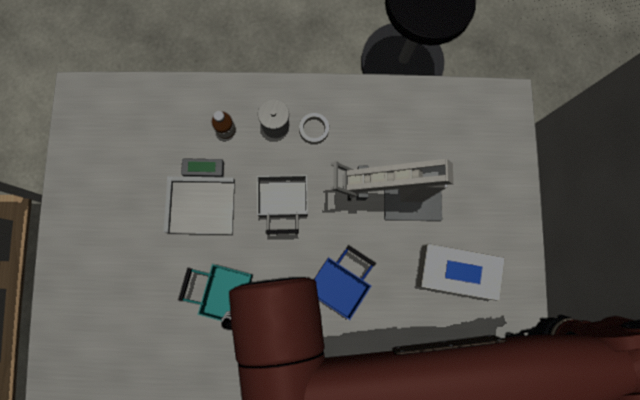

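Candidates for the dish: a grey steel one at top (282,200) / scene (336,245), a teal one at top (228,292) / scene (387,195), and a blue one at top (342,287) / scene (305,187). The steel one is the dish, and its handle at top (282,232) faces the robot. The dispenser mouth is at top (340,180) and the scale is at top (203,206).

```bash
python3 - <<'E'
from h import *
t=load('top0')['image'];s=load('scene0')['image']
c=cv2.resize(t[95:245,155:355],None,fx=4,fy=4,interpolation=cv2.INTER_CUBIC);cv2.imwrite('pics/ct.png',c[:,:,::-1])
c=cv2.resize(s[155:295,195:440],None,fx=3.25,fy=3.25,interpolation=cv2.INTER_CUBIC);c=cv2.convertScaleAbs(c,alpha=1.4);cv2.imwrite('pics/cs.png',c[:,:,::-1])
E
```

```text
(no output)
```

View pics/ct.png

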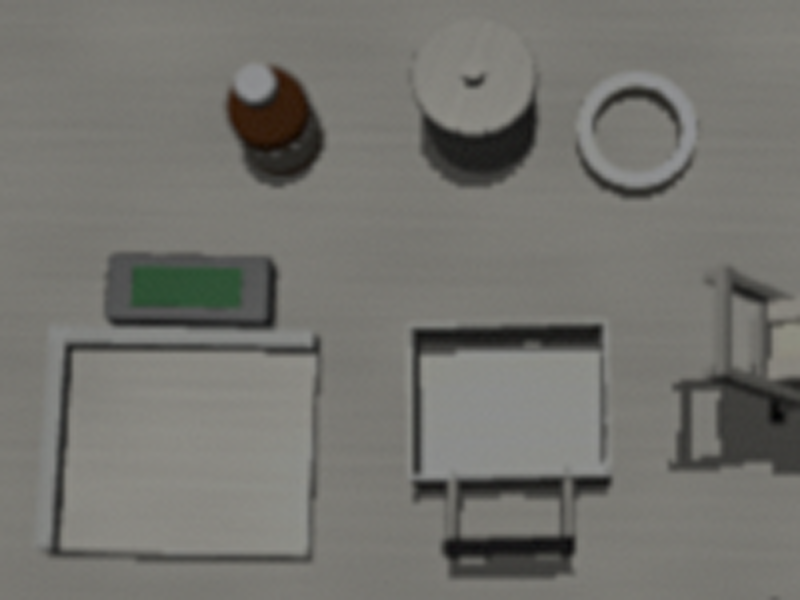

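View pics/cs.png

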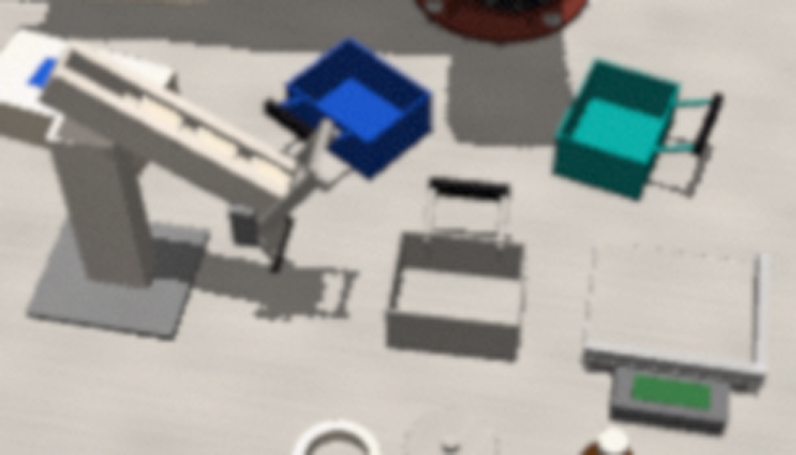

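The steel dish shows rim corners at crop-top (411,325), (604,324), (611,478) and (413,480), with the bar from (444,547) to (574,546). The scale's inner stop corner is near (68,347). In the scene crop the roller runs from (291,218) to (275,270). Next I triangulate these.

```bash
cat >> h.py <<'E'
ct=lambda p:(np.array(p,float)+.5)/4-.5+[155,95]
cs=lambda p:(np.array(p,float)+.5)/3.25-.5+[195,155]
def yaw(a): return np.degrees(np.arctan2(a[1],a[0]))
E
python3 - <<'E'
from h import *
T=load('top0');S=load('scene0')
for n,a,b in [('rimFarL',(411,325),(518,322)),('rimFarR',(604,324),(387,312)),('rimNearR',(611,478),(403,234)),('rimNearL',(413,480),(524,245)),('barL',(446,546),(509,190)),('barR',(573,545),(431,184))]:
    print(n,tri([(T,ct(a)),(S,cs(b))]).round(4))
r=onz(T,[ct(p) for p in [(411,325),(604,324),(611,478),(413,480)]],.07); print(r.round(4),r.mean(0))
b=onz(T,[ct(p) for p in [(446,546),(573,545)]],.099);print('bar',b.round(4),b.mean(0))
q=onz(T,[ct(p) for p in [(68,347),(316,350),(310,556),(52,552)]],.025);print('scale plat',q.round(4))
q=onz(T,[ct(p) for p in [(52,328),(318,332)]],.045);print('stop top far edge',q.round(4))
for n,p in [('chuteBackTopL',(0,0))]: pass
print('table pts: flask,canister,tape',onz(T,[ct(p) for p in [(280,150),(475,140),(637,130)]],0.01).round(3))
print('glovebox top',onz(T,[(425,245),(503,255),(499,299),(420,288)],.07).round(3))
print('teal',onz(T,[(208,265),(252,275),(240,318),(200,310),(185,300),(188,268)],[.07]*4+[.09]*2).round(3))
print('blue',onz(T,[(331,258),(370,290),(348,318),(314,287),(347,247),(375,267)],[.07]*4+[.09]*2).round(3))
R=env.state()
o,d=ray(S,[cs((291,218)),cs((275,270))])
for z in (.1,.11): print('roller ends z',z,(o+d*((z-o[2])/d[:,2])[:,None]).round(4))
c=cv2.resize(T['image'][140:230,320:460],None,fx=5.5,fy=5.5,interpolation=cv2.INTER_CUBIC);c=cv2.convertScaleAbs(c,alpha=1.4);cv2.imwrite('pics/cd.png',c[:,:,::-1])
E
```

```text
rimFarL [0.6043 0.0947 0.0701]
rimFarR [ 0.6087 -0.0412  0.0617]
rimNearR [ 0.4998 -0.0457  0.0568]
rimNearL [0.4963 0.0895 0.0619]
barL [0.4477 0.0641 0.0927]
barR [ 0.4499 -0.0217  0.0884]
[[ 0.6045  0.0929  0.07  ]
 [ 0.6071 -0.0422  0.07  ]
 [ 0.4985 -0.0484  0.07  ]
 [ 0.4953  0.0882  0.07  ]] [0.55137726 0.02264641 0.07      ]
bar [[ 0.4474  0.062   0.099 ]
 [ 0.4492 -0.0232  0.099 ]] [0.44828573 0.01937398 0.099     ]
scale plat [[0.5945 0.3463 0.025 ]
 [0.5947 0.1657 0.025 ]
 [0.4456 0.1643 0.025 ]
 [0.4456 0.349  0.025 ]]
stop top far edge [[0.6043 0.3529 0.045 ]
 [0.6038 0.1617 0.045 ]]
table pts: flask,canister,tape [[ 0.749  0.201  0.01 ]
 [ 0.759  0.056  0.01 ]
 [ 0.769 -0.065  0.01 ]]
glovebox top [[ 0.417 -0.374  0.07 ]
 [ 0.39  -0.594  0.07 ]
 [ 0.27  -0.577  0.07 ]
 [ 0.3   -0.357  0.07 ]]
teal [[0.355 0.22  0.07 ]
 [0.33  0.1   0.07 ]
 [0.216 0.129 0.07 ]
 [0.235 0.237 0.07 ]
 [0.262 0.274 0.09 ]
 [0.346 0.27  0.09 ]]
blue [[ 0.379 -0.114  0.07 ]
 [ 0.294 -0.22   0.07 ]
 [ 0.219 -0.161  0.07 ]
 [ 0.3   -0.069  0.07 ]
 [ 0.408 -0.156  0.09 ]
 [ 0.355 -0.231  0.09 ]]
roller ends z 0.1 [[ 0.5322 -0.1583  0.1   ]
 [ 0.6029 -0.1588  0.1   ]]
roller ends z 0.11 [[ 0.54   -0.1558  0.11  ]
 [ 0.6101 -0.1563  0.11  ]]
```

View pics/cd.png

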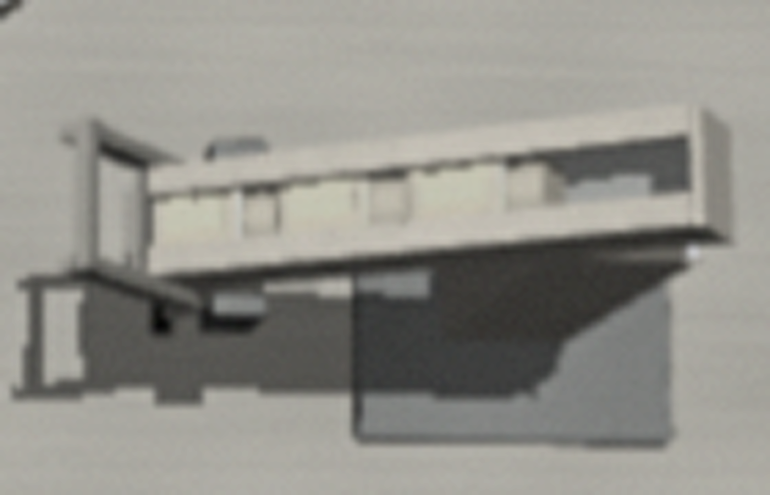

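The crop shows the dispenser aligned with the world axes, its mouth at the left end and its roller at world (0.534–0.604, −0.158). The dish yaw is about 1–2°. I'm moving to hover over the handle with the tool turned so that tool x = world y.

Request:
play_rows:
  steps:
    - {"travel": [0.019,-0.0385,0],"angular": [0,0,0],"jaw": 0.045}
    - {"travel": [0.019,-0.0385,0],"angular": [0,0,0],"jaw": 0.045}
    - {"travel": [0.019,-0.0385,0],"angular": [0,0,0],"jaw": 0.045}
    - {"travel": [0.019,-0.0385,0],"angular": [0,0,0],"jaw": 0.045}
    - {"travel": [0.019,-0.0385,0],"angular": [0,0,0],"jaw": 0.045}
    - {"travel": [0.019,-0.0385,0],"angular": [0,0,0],"jaw": 0.045}
    - {"travel": [0.019,-0.0385,0],"angular": [0,0,0],"jaw": 0.045}
    - {"travel": [0.019,-0.0385,0],"angular": [0,0,0],"jaw": 0.045}
    - {"travel": [0.019,-0.0385,0],"angular": [0,0,0],"jaw": 0.045}
    - {"travel": [0.019,-0.0385,0],"angular": [0,0,0],"jaw": 0.045}
    - {"travel": [0.019,-0.0385,0],"angular": [0,0,0],"jaw": 0.045}
    - {"travel": [0.019,-0.0385,0],"angular": [0,0,0],"jaw": 0.045}
    - {"travel": [0,0,0],"angular": [0,0,-0.14],"jaw": 0.045}
    - {"travel": [0,0,0],"angular": [0,0,-0.14],"jaw": 0.045}
    - {"travel": [0,0,0],"angular": [0,0,-0.14],"jaw": 0.045}
    - {"travel": [0,0,0],"angular": [0,0,-0.14],"jaw": 0.045}
    - {"travel": [0,0,0],"angular": [0,0,-0.14],"jaw": 0.045}
    - {"travel": [0,0,0],"angular": [0,0,-0.14],"jaw": 0.045}
    - {"travel": [0,0,0],"angular": [0,0,-0.14],"jaw": 0.045}
    - {"travel": [0,0,0],"angular": [0,0,-0.14],"jaw": 0.045}

```text
time_s: 2.15
ee_pos: [0.2891, -0.0613, 0.3122]
tcp_rot: [0.737, 0.676, -0.005, -0.015]
contact_force: [0.4, 0.7, -0.8]
grip_width: 0.531
grasp_force: 0.0
```

```bash
cat >> h.py <<'E'
from scipy.spatial.transform import Rotation as Ro
RT=Ro.from_matrix(np.array([[0,1,0],[1,0,0],[0,0,-1.]]))
def go(p,R=RT):
    "tool-frame shift to TCP world p, and rotvec to orientation R"
    s=env.state(); C=Ro.from_quat(s['tcp_rot'])
    print('t',round(s['time_s'],2),'pos',s['ee_pos'].round(4),'shift',C.inv().apply(np.array(p)-s['ee_pos']).round(4),'rot',(C.inv()*R).as_rotvec().round(4),'F',s['contact_force'].round(1))
E
python3 -c "
from h import *
s=env.state();print(s['joint_positions'].round(3),s['joint_vel'].round(3));go([.448,.02,.30])"
```

```text
[-0.66  -0.841 -0.629  1.814 -0.004  0.998] [ 0.002 -0.    -0.002  0.    -0.002 -1.392]
t 2.15 pos [ 0.2891 -0.0613  0.3122] shift [0.0947 0.1516 0.0093] rot [-0.0274 -0.0147 -0.0872] F [ 0.4  0.7 -0.8]
```

Request:
play_rows:
  steps:
    - {"travel": [0,0,0],"angular": [-0.027,-0.015,-0.087],"jaw": 0.045}
    - {"travel": [0.016,0.032,0.002],"angular": [0,0,0],"jaw": 0.045}
    - {"travel": [0.016,0.032,0.002],"angular": [0,0,0],"jaw": 0.045}
    - {"travel": [0.016,0.032,0.002],"angular": [0,0,0],"jaw": 0.045}
    - {"travel": [0.016,0.032,0.002],"angular": [0,0,0],"jaw": 0.045}
    - {"travel": [0.016,0.032,0.002],"angular": [0,0,0],"jaw": 0.045}
    - {"travel": [0,0,0],"angular": [0,0,0],"jaw": 0.045}

```text
time_s: 2.85
ee_pos: [0.4585, 0.0177, 0.301]
tcp_rot: [0.708, 0.706, -0.003, -0.005]
contact_force: [-0.1, 0.5, -0.7]
grip_width: 0.527
grasp_force: 0.0
```

```bash
python3 -c "
from h import *
s=env.state();print(s['joint_positions'].round(3));go([.448,.02,.30])
w=snap('wrist','w1')
c=cv2.convertScaleAbs(cv2.resize(w['image'],(800,500),interpolation=cv2.INTER_CUBIC),alpha=1.3);cv2.imwrite('pics/w1b.png',c[:,:,::-1])"
```

```text
[-2.480e-01 -3.180e-01 -3.030e-01  1.597e+00  1.000e-03  1.326e+00]
t 2.85 pos [0.4585 0.0177 0.301 ] shift [ 0.0023 -0.0105  0.0011] rot [-0.0107 -0.0034 -0.0037] F [-0.1  0.5 -0.7]
```

View pics/w1b.png

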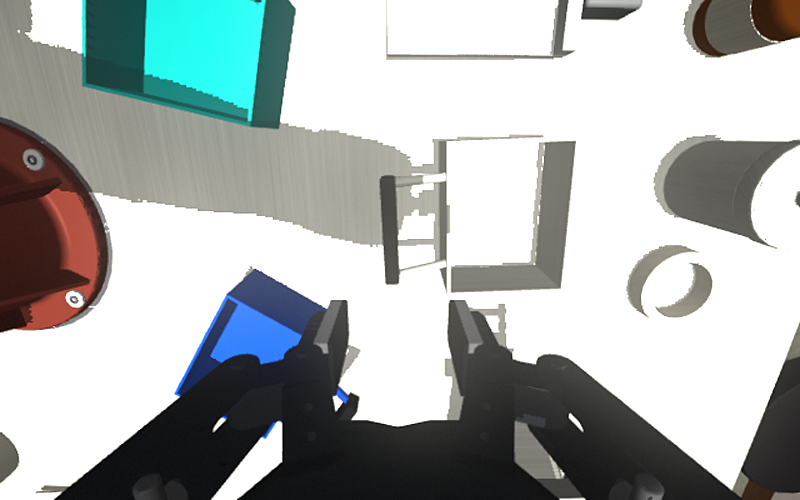

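The wrist view shows the dish's bar from about (388,177) to (391,283) in 800-scale, left of the closing line. The rim corners are at (446,140), (575,142), (561,289) and (449,291). Next I triangulate with the top view.

```bash
python3 - <<'E'
from h import *
T=load('top0');W=load('w1'); k=lambda p:(np.array(p,float)+.5)/1.25-.5
print('grip pt now', env.state()['ee_pos'])
for n,a,b in [('barL',(446,546),(388,177)),('barR',(573,545),(391,283)),('rimFarL',(411,325),(575,142)),('rimFarR',(604,324),(561,289)),('rimNearR',(611,478),(449,291)),('rimNearL',(413,480),(446,140))]:
    print(n,tri([(T,ct(a)),(W,k(b))]).round(4))
b=onz(W,[k((388,177)),k((391,283))],.099);print(b.round(4),b.mean(0))
# bar edges by brightness along rows
im=cv2.cvtColor(W['image'],cv2.COLOR_RGB2GRAY)
for r in (150,170,195,215): print(r,im[r,296:330].tolist())
E
```

```text
grip pt now [0.45712696 0.01702537 0.30176954]
barL [0.4491 0.0644 0.0734]
barR [ 0.4502 -0.0233  0.0929]
rimFarL [0.6051 0.0932 0.0672]
rimFarR [ 0.6092 -0.0412  0.0681]
rimNearR [ 0.5037 -0.0484  0.0546]
rimNearL [0.5037 0.0944 0.0077]
[[ 0.4495  0.0675  0.099 ]
 [ 0.451  -0.0208  0.099 ]] [0.45020073 0.02333569 0.099     ]
150 [126, 129, 129, 129, 132, 130, 132, 115, 60, 55, 58, 57, 59, 58, 58, 58, 60, 59, 58, 56, 94, 141, 138, 137, 135, 133, 135, 136, 136, 135, 136, 136, 130, 188]
170 [126, 127, 132, 129, 130, 130, 130, 135, 120, 71, 54, 57, 57, 59, 58, 58, 59, 58, 58, 58, 54, 94, 137, 135, 133, 131, 134, 135, 134, 134, 135, 136, 130, 191]
195 [127, 128, 138, 155, 145, 127, 139, 153, 156, 143, 91, 57, 61, 61, 62, 63, 63, 63, 62, 63, 63, 58, 95, 137, 131, 129, 134, 134, 132, 131, 132, 133, 134, 134]
215 [231, 231, 230, 232, 230, 228, 231, 232, 232, 232, 237, 202, 53, 64, 65, 66, 66, 66, 66, 66, 66, 64, 70, 115, 155, 132, 101, 121, 137, 151, 163, 174, 182, 188]
```

Request:
play_rows:
  steps:
    - {"travel": [0.0045,-0.0075,0],"angular": [-0.01,-0.003,-0.004],"jaw": 0.045}
    - {"travel": [0,0,0.03],"angular": [0,0,0],"jaw": 0.045}
    - {"travel": [0,0,0.03],"angular": [0,0,0],"jaw": 0.045}
    - {"travel": [0,0,0.03],"angular": [0,0,0],"jaw": 0.045}
    - {"travel": [0,0,0],"angular": [0,0,0],"jaw": 0.045}
    - {"travel": [0,0,0],"angular": [0,0,0],"jaw": 0.045}

```text
time_s: 3.5
ee_pos: [0.4489, 0.0203, 0.2141]
tcp_rot: [0.708, 0.706, 0.0, 0.001]
contact_force: [-0.3, 1.0, 0.4]
grip_width: 0.53
grasp_force: 0.0
```

```bash
python3 -c "
from h import *
go([.4495,.0215,.141])"
```

```text
t 3.5 pos [0.4489 0.0203 0.2141] shift [0.0013 0.0004 0.0731] rot [ 0.0024  0.001  -0.0025] F [-0.3  1.   0.4]
```

Request:
play_rows:
  steps:
    - {"travel": [0.001,0.0005,0.02],"angular": [0.002,0.001,-0.002],"jaw": 0.045}
    - {"travel": [0,0,0.02],"angular": [0,0,0],"jaw": 0.045}
    - {"travel": [0,0,0.02],"angular": [0,0,0],"jaw": 0.045}
    - {"travel": [0,0,0.013],"angular": [0,0,0],"jaw": 0.045}
    - {"travel": [0,0,0],"angular": [0,0,0],"jaw": 0.045}
    - {"travel": [0,0,0],"angular": [0,0,0],"jaw": 0.02}
    - {"travel": [0,0,0],"angular": [0,0,0],"jaw": 0.005}
    - {"travel": [0,0,0],"angular": [0,0,0],"jaw": 0.0}
    - {"travel": [0,0,0],"angular": [0,0,0],"jaw": 0.0}
    - {"travel": [0,0,0],"angular": [0,0,0],"jaw": 0.0}

```text
time_s: 4.5
ee_pos: [0.4506, 0.0215, 0.1416]
tcp_rot: [0.707, 0.707, 0.001, 0.001]
contact_force: [-1.7, 1.3, 6.1]
grip_width: 0.13
grasp_force: 60.1
```

```bash
python3 -c "
from h import *
go([.4495,.0215,.141]);s=env.state();print(s['grip_width']*85.4,s['grasp_force'])"
```

```text
t 4.5 pos [0.4506 0.0215 0.1416] shift [-0.     -0.0011  0.0006] rot [0.0022 0.0002 0.    ] F [-1.7  1.3  6.1]
11.142051035226297 60.07505714893341
```

The bar is gripped (11 mm, 60 N). I lift, and check the dispenser's position from the guide tops in the top view.

Request:
play_rows:
  steps:
    - {"travel": [0,0,-0.01],"angular": [0,0,0],"jaw": 0.0}
    - {"travel": [0,0,-0.02],"angular": [0,0,0],"jaw": 0.0}
    - {"travel": [0,0.006,-0.02],"angular": [0,0,0],"jaw": 0.0}
    - {"travel": [0,0.006,-0.003],"angular": [0,0,0],"jaw": 0.0}
    - {"travel": [-0.02,0,0],"angular": [0,0,0],"jaw": 0.0}
    - {"travel": [-0.02,0,0],"angular": [0,0,0],"jaw": 0.0}
    - {"travel": [-0.01,0,0],"angular": [0,0,0],"jaw": 0.0}
    - {"travel": [0,0,0],"angular": [0,0,0],"jaw": 0.0}

```text
time_s: 5.3
ee_pos: [0.4618, -0.0292, 0.1928]
tcp_rot: [0.708, 0.706, -0.0, -0.0]
contact_force: [-0.2, -0.0, -1.4]
grip_width: 0.13
grasp_force: 58.8
```

```bash
python3 - <<'E'
from h import *
go([.464,-.117,.1946])
T=load('top0');S=snap('scene','s2');T2=snap('top','t2')
cd=lambda p:(np.array(p,float)+.5)/5.5-.5+[320,140]
print('guides z.27',onz(T,[cd((85,120)),cd((85,270))],.27).round(4))
print('guide y at z .26-.28',onz(T,[cd((76,200)),cd((97,200))],.27).round(4))
print('base',onz(T,[cd((355,440)),cd((668,440))],.01).round(4))
a=cv2.resize(S['image'][165:275,200:360],None,fx=5,fy=5,interpolation=cv2.INTER_CUBIC)
cv2.imwrite('pics/s2c.png',a[:,:,::-1])
E
```

```text
t 5.3 pos [ 0.4618 -0.0292  0.1928] shift [-0.0878  0.0023 -0.0018] rot [-0.0004 -0.0003 -0.0018] F [-0.2 -0.  -1.4]
guides z.27 [[ 0.6    -0.1111  0.27  ]
 [ 0.5341 -0.1112  0.27  ]]
guide y at z .26-.28 [[ 0.5646 -0.1073  0.27  ]
 [ 0.5648 -0.1164  0.27  ]]
base [[ 0.493  -0.2717  0.01  ]
 [ 0.4949 -0.4392  0.01  ]]
```

View pics/s2c.png

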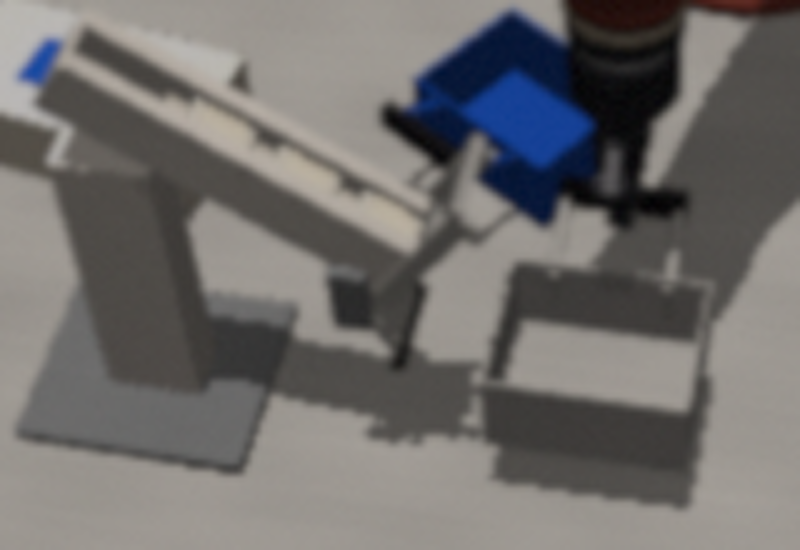

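The dish is held level near the mouth. Rim corners in the crop are at (516,265), (712,285), (695,410) and (483,385), and the roller ends are at (424,288) and (400,366).

```bash
python3 - <<'E'
from h import *
S=load('s2');k=lambda p:(np.array(p,float)+.5)/5-.5+[200,165]
r=onz(S,[k(p) for p in [(516,265),(712,285),(695,410),(483,385)]],.121);print(r.round(4),r.mean(0).round(4),yaw(r[2]-r[1]),yaw(r[3]-r[0]),yaw(r[1]-r[0])-90,yaw(r[2]-r[3])-90)
print('roller',onz(S,[k((424,288)),k((400,366))],.102).round(4))
T=load('t2')['image'];c=cv2.resize(T[140:250,260:380],None,fx=5,fy=5,interpolation=cv2.INTER_CUBIC);c=cv2.convertScaleAbs(c,alpha=1.4);cv2.imwrite('pics/t2c.png',c[:,:,::-1])
E
```

```text
[[ 0.5199 -0.0941  0.121 ]
 [ 0.5145  0.0411  0.121 ]
 [ 0.6203  0.0451  0.121 ]
 [ 0.624  -0.0949  0.121 ]] [ 0.5697 -0.0257  0.121 ] 2.1711190505861264 -0.45663498266881747 2.2553602430301396 1.5277132644836797
roller [[ 0.5357 -0.1566  0.102 ]
 [ 0.6044 -0.1571  0.102 ]]
```

View pics/t2c.png

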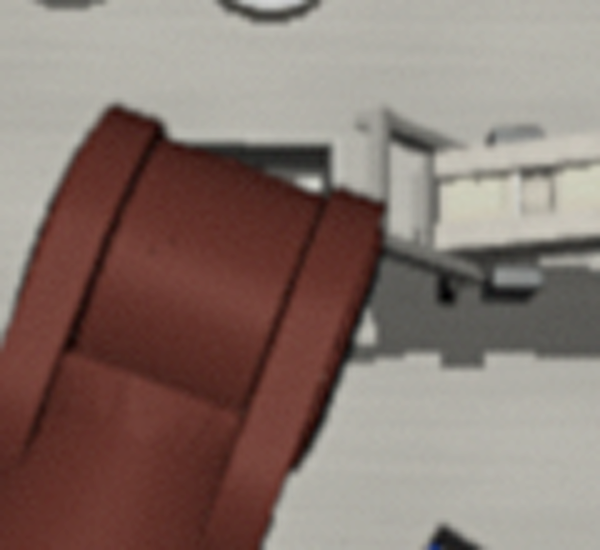

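```bash
python3 - <<'E'
from h import *
S0=load('scene0');S=load('s2');T=load('t2')
for z in (.303,.4,.5,.6): print(z,'start',proj(S0,[.21,-.562,z]).round(0),'now',proj(S,[.462,-.029,z]).round(0))
print('red right corner in top at z',[(z,onz(T,[(336,181)],z).round(3)[0,:2].tolist()) for z in (.27,.35,.4,.5,.6)])
print('red top-left corner',[(z,onz(T,[(283,161)],z).round(3)[0,:2].tolist()) for z in (.35,.4,.5,.6)])
E
```

```text
0.303 start [[196. 108.]] now [[324. 170.]]
0.4 start [[191.  86.]] now [[324. 147.]]
0.5 start [[185.  62.]] now [[325. 120.]]
0.6 start [[178.  35.]] now [[325.  90.]]
red right corner in top at z [(0.27, [0.553, -0.113]), (0.35, [0.536, -0.108]), (0.4, [0.526, -0.104]), (0.5, [0.506, -0.097]), (0.6, [0.486, -0.09])]
red top-left corner [(0.35, [0.58, 0.009]), (0.4, [0.567, 0.006]), (0.5, [0.543, 0.002]), (0.6, [0.518, -0.003])]
```

Request:
play_rows:
  steps:
    - {"travel": [-0.015,-0.002,0],"angular": [0,0,0],"jaw": 0.0}
    - {"travel": [-0.015,-0.002,0],"angular": [0,0,0],"jaw": 0.0}
    - {"travel": [-0.012,0,0],"angular": [0,0,0],"jaw": 0.0}
    - {"travel": [0,0,0],"angular": [0,0,0],"jaw": 0.0}
    - {"travel": [0,0,0],"angular": [0,0,0],"jaw": 0.0}

```text
time_s: 5.9
ee_pos: [0.458, -0.07, 0.1932]
tcp_rot: [0.707, 0.707, 0.0, -0.0]
contact_force: [0.7, 1.2, -2.2]
grip_width: 0.13
grasp_force: 58.8
```

Request:
play_rows:
  steps:
    - {"travel": [-0.006,0,0],"angular": [0,0,0],"jaw": 0.0}
    - {"travel": [-0.006,0,0],"angular": [0,0,0],"jaw": 0.0}
    - {"travel": [-0.005,0,0],"angular": [0,0,0],"jaw": 0.0}
    - {"travel": [0,0,0],"angular": [0,0,0],"jaw": 0.0}

```text
time_s: 6.3
ee_pos: [0.4578, -0.0875, 0.193]
tcp_rot: [0.707, 0.707, 0.0, -0.0]
contact_force: [-0.0, 2.5, -1.7]
grip_width: 0.13
grasp_force: 59.0
```

Request:
play_rows:
  steps:
    - {"travel": [-0.006,0,0],"angular": [0,0,0],"jaw": 0.0}
    - {"travel": [-0.006,0,0],"angular": [0,0,0],"jaw": 0.0}
    - {"travel": [-0.006,0,0],"angular": [0,0,0],"jaw": 0.0}
    - {"travel": [-0.006,0,0],"angular": [0,0,0],"jaw": 0.0}
    - {"travel": [-0.006,0,0],"angular": [0,0,0],"jaw": 0.0}
    - {"travel": [0,0,0],"angular": [0,0,0],"jaw": 0.0}
    - {"travel": [0,0,0],"angular": [0,0,0],"jaw": 0.0}
    - {"travel": [0,0,0],"angular": [0,0,0],"jaw": 0.0}
    - {"travel": [0,0,0],"angular": [0,0,0],"jaw": 0.0}
    - {"travel": [0,0,0],"angular": [0,0,0],"jaw": 0.0}
    - {"travel": [0,0,0],"angular": [0,0,0],"jaw": 0.0}
    - {"travel": [0,0,0],"angular": [0,0,0],"jaw": 0.0}
    - {"travel": [0,0,0],"angular": [0,0,0],"jaw": 0.0}
    - {"travel": [0,0,0],"angular": [0,0,0],"jaw": 0.0}
    - {"travel": [0,0,0],"angular": [0,0,0],"jaw": 0.0}
    - {"travel": [0,0,0],"angular": [0,0,0],"jaw": 0.0}
    - {"travel": [0,0,0],"angular": [0,0,0],"jaw": 0.0}
    - {"travel": [0,0,0],"angular": [0,0,0],"jaw": 0.0}

```text
time_s: 8.1
ee_pos: [0.4576, -0.1164, 0.1927]
tcp_rot: [0.707, 0.707, 0.0, -0.001]
contact_force: [-0.3, 5.7, -3.9]
grip_width: 0.132
grasp_force: 60.5
```

```bash
python3 - <<'E'
from h import *
go([.458,-.117,.1946]); print(env.state()['moment'].round(2))
S=snap('scene','s3')
a=cv2.resize(S['image'][165:275,200:360],None,fx=5,fy=5,interpolation=cv2.INTER_CUBIC);a=cv2.convertScaleAbs(a,alpha=1.3)
cv2.imwrite('pics/s3c.png',a[:,:,::-1])
E
```

```text
t 8.1 pos [ 0.4576 -0.1164  0.1927] shift [-0.0006  0.0004 -0.0019] rot [-0.0007 -0.002   0.0009] F [-0.3  5.7 -3.9]
[1.4  0.45 0.42]
```

View pics/s3c.png

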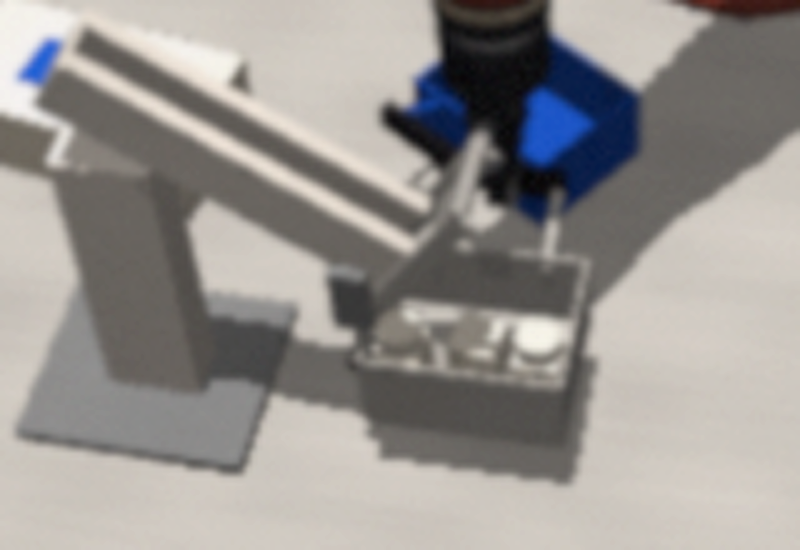

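The view shows the chute empty and all three bottles in the dish (caps at about (400,335), (470,325), (542,340)). Next I back off, raise the dish and carry it to the scale.

Request:
play_rows:
  steps:
    - {"travel": [0.006,0,0],"angular": [0,0,0],"jaw": 0.0}
    - {"travel": [0.01,0,0],"angular": [0,0,0],"jaw": 0.0}
    - {"travel": [0.015,0,0],"angular": [0,0,0],"jaw": 0.0}
    - {"travel": [0.02,0,0],"angular": [0,0,0],"jaw": 0.0}
    - {"travel": [0.02,0,0],"angular": [0,0,0],"jaw": 0.0}
    - {"travel": [0.02,0,-0.004],"angular": [0,0,0],"jaw": 0.0}
    - {"travel": [0.02,-0.004,-0.006],"angular": [0,0,0],"jaw": 0.0}
    - {"travel": [0.02,-0.004,-0.006],"angular": [0,0,0],"jaw": 0.0}
    - {"travel": [0.02,-0.004,-0.006],"angular": [0,0,0],"jaw": 0.0}
    - {"travel": [0.02,-0.004,-0.004],"angular": [0,0,0],"jaw": 0.0}
    - {"travel": [0.02,-0.004,0],"angular": [0,0,0],"jaw": 0.0}
    - {"travel": [0.02,-0.004,0],"angular": [0,0,0],"jaw": 0.0}
    - {"travel": [0.02,-0.004,0],"angular": [0,0,0],"jaw": 0.0}
    - {"travel": [0.02,-0.004,0],"angular": [0,0,0],"jaw": 0.0}
    - {"travel": [0.02,-0.004,0],"angular": [0,0,0],"jaw": 0.0}
    - {"travel": [0.02,-0.002,0],"angular": [0,0,0],"jaw": 0.0}
    - {"travel": [0.02,0,0],"angular": [0,0,0],"jaw": 0.0}
    - {"travel": [0.02,0,0],"angular": [0,0,0],"jaw": 0.0}
    - {"travel": [0.02,0,0],"angular": [0,0,0],"jaw": 0.0}
    - {"travel": [0.01,0,0],"angular": [0,0,0],"jaw": 0.0}

```text
time_s: 10.15
ee_pos: [0.4194, 0.2453, 0.2195]
tcp_rot: [0.707, 0.708, 0.0, 0.0]
contact_force: [0.6, 0.1, -3.5]
grip_width: 0.131
grasp_force: 60.2
```

Request:
play_rows:
  steps:
    - {"travel": [0.006,0,0],"angular": [0,0,0],"jaw": 0.0}
    - {"travel": [0,0,0],"angular": [0,0,0],"jaw": 0.0}
    - {"travel": [0,0,0],"angular": [0,0,0],"jaw": 0.0}

```text
time_s: 10.45
ee_pos: [0.4199, 0.2492, 0.2193]
tcp_rot: [0.707, 0.707, 0.0, 0.0]
contact_force: [0.1, -0.8, -3.6]
grip_width: 0.13
grasp_force: 60.2
```

```bash
python3 - <<'E'
from h import *
go([.42,.255,.175]); print(env.state()['joint_positions'].round(3))
snap('scene','s4');snap('wrist','w4')
a=load('s4')['image'][185:300,310:460];b=load('w4')['image'][:200,200:560]
a=cv2.resize(a,None,fx=3.2,fy=3.2,interpolation=cv2.INTER_CUBIC);b=cv2.resize(b,None,fx=.86,fy=.86)
a=cv2.resize(a,(480,368));b=cv2.resize(load('w4')['image'][0:210,250:570],None,fx=2.4,fy=2.4,interpolation=cv2.INTER_CUBIC)
a=cv2.resize(load('s4')['image'][195:290,340:450],None,fx=4.2,fy=4.2,interpolation=cv2.INTER_CUBIC)
b=cv2.resize(load('w4')['image'][0:190,290:560],None,fx=1.2,fy=1.2)
c=np.zeros((600,800,3),np.uint8);c[:399,:462]=a[:399,:462];c[:228,470:794]=b[:,:324]
c[240:560,470:794]=cv2.resize(load('w4')['image'],(324,320))
cv2.imwrite('pics/c4.png',c[:,:,::-1])
E
```

```text
t 10.45 pos [0.4199 0.2492 0.2193] shift [0.0058 0.0001 0.0443] rot [ 0.0004  0.0004 -0.0003] F [ 0.1 -0.8 -3.6]
[ 0.267 -0.241 -0.387  1.425 -0.     1.838]
```

Request:
play_rows:
  steps:
    - {"travel": [0.005,-0.001,0.01],"angular": [0,0,0],"jaw": 0.0}
    - {"travel": [0,0,0.015],"angular": [0,0,0],"jaw": 0.0}
    - {"travel": [0,0,0.012],"angular": [0,0,0],"jaw": 0.0}
    - {"travel": [0,0,0.008],"angular": [0,0,0],"jaw": 0.0}
    - {"travel": [0,0,0.003],"angular": [0,0,0],"jaw": 0.0}
    - {"travel": [0,0,0],"angular": [0,0,0],"jaw": 0.0}
    - {"travel": [0,0,0],"angular": [0,0,0],"jaw": 0.0}

```text
time_s: 11.25
ee_pos: [0.4191, 0.2546, 0.1716]
tcp_rot: [0.707, 0.707, 0.0, 0.0]
contact_force: [0.1, 0.4, -2.3]
grip_width: 0.131
grasp_force: 60.2
```

Request:
play_rows:
  steps:
    - {"travel": [0,0,0.002],"angular": [0,0,0],"jaw": 0.0}
    - {"travel": [0,0,0.001],"angular": [0,0,0],"jaw": 0.0}
    - {"travel": [0,0,0],"angular": [0,0,0],"jaw": 0.0}

```text
time_s: 11.55
ee_pos: [0.4189, 0.2546, 0.1683]
tcp_rot: [0.707, 0.707, 0.0, 0.0]
contact_force: [0.4, 0.8, -3.2]
grip_width: 0.125
grasp_force: 60.2
```

Request:
play_rows:
  steps:
    - {"travel": [0,0,0.001],"angular": [0,0,0],"jaw": 0.0}
    - {"travel": [0,0,0],"angular": [0,0,0],"jaw": 0.0}

```text
time_s: 11.75
ee_pos: [0.419, 0.2546, 0.1673]
tcp_rot: [0.707, 0.707, 0.0, 0.0]
contact_force: [-0.8, 0.2, -2.6]
grip_width: 0.128
grasp_force: 60.2
```

Request:
play_rows:
  steps:
    - {"travel": [0,0,0.001],"angular": [0,0,0],"jaw": 0.0}
    - {"travel": [0,0,0],"angular": [0,0,0],"jaw": 0.0}

```text
time_s: 11.95
ee_pos: [0.4191, 0.2547, 0.1669]
tcp_rot: [0.707, 0.707, 0.0, 0.0]
contact_force: [-2.1, -0.2, 2.3]
grip_width: 0.128
grasp_force: 61.0
```

Request:
play_rows:
  steps:
    - {"travel": [0,0,0.001],"angular": [0,0,0],"jaw": 0.0}
    - {"travel": [0,0,0],"angular": [0,0,0],"jaw": 0.0}

```text
time_s: 12.15
ee_pos: [0.419, 0.2547, 0.1668]
tcp_rot: [0.707, 0.707, 0.0, 0.0]
contact_force: [-6.7, -2.2, 13.3]
grip_width: 0.127
grasp_force: 62.5
```

On the platform. I ease off and push towards the far stop.

Request:
play_rows:
  steps:
    - {"travel": [0,0,-0.001],"angular": [0,0,0],"jaw": 0.0}
    - {"travel": [0,0.003,0],"angular": [0,0,0],"jaw": 0.0}
    - {"travel": [0,0.003,0],"angular": [0,0,0],"jaw": 0.0}
    - {"travel": [0,0.002,0],"angular": [0,0,0],"jaw": 0.0}
    - {"travel": [0,0,0],"angular": [0,0,0],"jaw": 0.0}

```text
time_s: 12.65
ee_pos: [0.4273, 0.2548, 0.1668]
tcp_rot: [0.707, 0.707, 0.0, 0.0]
contact_force: [-2.3, -0.6, 5.7]
grip_width: 0.127
grasp_force: 61.5
```

Request:
play_rows:
  steps:
    - {"travel": [0,0.001,0],"angular": [0,0,0],"jaw": 0.0}
    - {"travel": [0,0.001,0],"angular": [0,0,0],"jaw": 0.0}
    - {"travel": [0,0,0],"angular": [0,0,0],"jaw": 0.0}

```text
time_s: 12.95
ee_pos: [0.4291, 0.2548, 0.1668]
tcp_rot: [0.707, 0.707, 0.0, -0.0]
contact_force: [-3.6, -0.2, 5.7]
grip_width: 0.137
grasp_force: 61.6
```

Request:
play_rows:
  steps:
    - {"travel": [0.005,0,0],"angular": [0,0,0],"jaw": 0.0}
    - {"travel": [0.004,0,0],"angular": [0,0,0],"jaw": 0.0}
    - {"travel": [0.003,0,0],"angular": [0,0,0],"jaw": 0.0}
    - {"travel": [0,0,0],"angular": [0,0,0],"jaw": 0.0}

```text
time_s: 13.35
ee_pos: [0.4294, 0.267, 0.1666]
tcp_rot: [0.707, 0.707, 0.001, 0.0]
contact_force: [2.2, -1.3, 4.8]
grip_width: 0.13
grasp_force: 61.3
```

Request:
play_rows:
  steps:
    - {"travel": [0,0.001,0],"angular": [0,0,0],"jaw": 0.0}
    - {"travel": [0,0.001,0],"angular": [0,0,0],"jaw": 0.0}
    - {"travel": [0,0,0],"angular": [0,0,0],"jaw": 0.0}

```text
time_s: 13.65
ee_pos: [0.4304, 0.267, 0.1668]
tcp_rot: [0.707, 0.707, 0.0, -0.001]
contact_force: [-5.3, 0.5, 11.1]
grip_width: 0.131
grasp_force: 62.3
```

Request:
play_rows:
  steps:
    - {"travel": [0,0.001,0],"angular": [0,0,0],"jaw": 0.0}
    - {"travel": [0,0.001,0],"angular": [0,0,0],"jaw": 0.0}
    - {"travel": [0,0,0],"angular": [0,0,0],"jaw": 0.0}

```text
time_s: 13.95
ee_pos: [0.4322, 0.267, 0.1668]
tcp_rot: [0.707, 0.707, -0.0, -0.001]
contact_force: [-6.0, -1.4, 11.5]
grip_width: 0.132
grasp_force: 62.4
```

Request:
play_rows:
  steps:
    - {"travel": [0.001,0,0],"angular": [0,0,0],"jaw": 0.0}
    - {"travel": [0.001,0,0],"angular": [0,0,0],"jaw": 0.0}
    - {"travel": [0,0,0],"angular": [0,0,0],"jaw": 0.0}

```text
time_s: 14.25
ee_pos: [0.4328, 0.2685, 0.1668]
tcp_rot: [0.707, 0.707, -0.0, 0.0]
contact_force: [-4.1, -4.5, 10.8]
grip_width: 0.127
grasp_force: 62.0
```

Request:
play_rows:
  steps:
    - {"travel": [0,0,-0.001],"angular": [0,0,0],"jaw": 0.0}
    - {"travel": [0,0.002,0],"angular": [0,0,0],"jaw": 0.0}
    - {"travel": [0,0,0],"angular": [0,0,0],"jaw": 0.0}

```text
time_s: 14.55
ee_pos: [0.4345, 0.2688, 0.1669]
tcp_rot: [0.707, 0.707, -0.0, -0.001]
contact_force: [-2.2, 1.5, 0.9]
grip_width: 0.13
grasp_force: 60.8
```

Request:
play_rows:
  steps:
    - {"travel": [0.002,0,0],"angular": [0,0,0],"jaw": 0.0}
    - {"travel": [0,0,0],"angular": [0,0,0],"jaw": 0.0}

```text
time_s: 14.75
ee_pos: [0.4348, 0.2706, 0.1669]
tcp_rot: [0.707, 0.707, -0.0, -0.0]
contact_force: [-0.9, -0.9, -0.5]
grip_width: 0.133
grasp_force: 60.6
```

Request:
play_rows:
  steps:
    - {"travel": [0,0.002,0],"angular": [0,0,0],"jaw": 0.0}
    - {"travel": [0,0,0],"angular": [0,0,0],"jaw": 0.0}

```text
time_s: 14.95
ee_pos: [0.4352, 0.271, 0.1669]
tcp_rot: [0.707, 0.707, -0.001, -0.002]
contact_force: [-12.1, 1.6, 5.6]
grip_width: 0.131
grasp_force: 61.7
```

Request:
play_rows:
  steps:
    - {"travel": [0.002,0,0],"angular": [0,0,0],"jaw": 0.0}
    - {"travel": [0,0,0],"angular": [0,0,0],"jaw": 0.0}

```text
time_s: 15.15
ee_pos: [0.4352, 0.2718, 0.167]
tcp_rot: [0.707, 0.707, -0.002, -0.0]
contact_force: [-13.1, -8.2, 9.2]
grip_width: 0.13
grasp_force: 62.3
```

Request:
play_rows:
  steps:
    - {"travel": [0.002,-0.001,0],"angular": [0,0,0],"jaw": 0.0}
    - {"travel": [0,0,0],"angular": [0,0,0],"jaw": 0.0}
    - {"travel": [0,0,0],"angular": [0,0,0],"jaw": 0.0}

```text
time_s: 15.45
ee_pos: [0.4351, 0.2744, 0.167]
tcp_rot: [0.707, 0.707, -0.001, -0.0]
contact_force: [-6.6, -1.9, 2.0]
grip_width: 0.132
grasp_force: 61.3
```

```bash
python3 - <<'E'
from h import *
go([.4352,.2718,.1668]);print(env.state()['moment'].round(2))
S=snap('scene','s5')
a=cv2.resize(S['image'][190:290,325:445],None,fx=6,fy=6,interpolation=cv2.INTER_CUBIC)
cv2.imwrite('pics/s5c.png',a[:,:,::-1])
E
```

```text
t 15.45 pos [0.4351 0.2744 0.167 ] shift [-0.0026  0.0001  0.0002] rot [-0.0017  0.0006 -0.0002] F [-6.6 -1.9  2. ]
[-0.45  1.14 -0.44]
```

Request:
play_rows:
  steps:
    - {"travel": [0.002,0,0],"angular": [0,0,0],"jaw": 0.0}
    - {"travel": [0,0,0],"angular": [0,0,0],"jaw": 0.0}

```text
time_s: 15.7
ee_pos: [0.4349, 0.2756, 0.1671]
tcp_rot: [0.707, 0.707, -0.002, 0.0]
contact_force: [-7.5, -8.4, 7.3]
grip_width: 0.123
grasp_force: 62.1
```

Request:
play_rows:
  steps:
    - {"travel": [0.002,0,0],"angular": [0,0,0],"jaw": 0.0}
    - {"travel": [0,0,0],"angular": [0,0,0],"jaw": 0.0}

```text
time_s: 15.9
ee_pos: [0.4346, 0.2771, 0.1673]
tcp_rot: [0.708, 0.707, -0.003, 0.001]
contact_force: [-12.5, -13.5, 11.7]
grip_width: 0.133
grasp_force: 63.2
```

Request:
play_rows:
  steps:
    - {"travel": [0.001,0,0],"angular": [0,0,0],"jaw": 0.0}
    - {"travel": [0,0,0],"angular": [0,0,0],"jaw": 0.0}
    - {"travel": [0,0,0],"angular": [0,0,0],"jaw": 0.015}
    - {"travel": [0,0,0],"angular": [0,0,0],"jaw": 0.03}
    - {"travel": [0,0,0],"angular": [0,0,0],"jaw": 0.04}
    - {"travel": [0,0,0],"angular": [0,0,0],"jaw": 0.04}

```text
time_s: 16.5
ee_pos: [0.4361, 0.2797, 0.1673]
tcp_rot: [0.707, 0.707, 0.0, 0.0]
contact_force: [-0.3, 0.7, -0.3]
grip_width: 0.467
grasp_force: 0.0
```

Request:
play_rows:
  steps:
    - {"travel": [0,0,-0.02],"angular": [0,0,0],"jaw": 0.04}
    - {"travel": [0,0,-0.03],"angular": [0,0,0],"jaw": 0.04}
    - {"travel": [0,0,-0.03],"angular": [0,0,0],"jaw": 0.04}
    - {"travel": [0,0,-0.03],"angular": [0,0,0],"jaw": 0.04}
    - {"travel": [-0.04,0,-0.03],"angular": [0,0,0],"jaw": 0.04}
    - {"travel": [-0.04,0,0],"angular": [0,0,0],"jaw": 0.04}
    - {"travel": [-0.04,0,0],"angular": [0,0,0],"jaw": 0.04}
    - {"travel": [-0.04,0,0],"angular": [0,0,0],"jaw": 0.04}
    - {"travel": [-0.04,0,0],"angular": [0,0,0],"jaw": 0.04}
    - {"travel": [-0.04,0,0],"angular": [0,0,0],"jaw": 0.04}
    - {"travel": [-0.04,0,0],"angular": [0,0,0],"jaw": 0.04}
    - {"travel": [0,0,0],"angular": [0,0,0],"jaw": 0.04}

```text
time_s: 17.7
ee_pos: [0.436, -0.0042, 0.3072]
tcp_rot: [0.709, 0.705, -0.0, 0.001]
contact_force: [-0.8, 0.2, -0.4]
grip_width: 0.468
grasp_force: 0.0
```

```bash
python3 - <<'E'
from h import *
go([.4352,.2718,.1668])
T=snap('top','t6');S=snap('scene','s6')
a=cv2.resize(T['image'][162:247,155:250],None,fx=5,fy=5,interpolation=cv2.INTER_CUBIC)   # 475x425
b=cv2.resize(S['image'][205:285,365:445],None,fx=4,fy=4,interpolation=cv2.INTER_CUBIC)   # 320x320
c=np.zeros((600,800,3),np.uint8);c[:425,:475]=a;c[:320,480:800]=b
d=S['image'][150:290,205:375]; c[325:325+270,478:798]=cv2.resize(d,(320,270))
cv2.imwrite('pics/f6.png',cv2.convertScaleAbs(c,alpha=1.3)[:,:,::-1])
E
```

```text
t 17.7 pos [ 0.436  -0.0042  0.3072] shift [ 0.2761 -0.0023  0.1401] rot [ 0.0008  0.0011 -0.0048] F [-0.8  0.2 -0.4]
```

View pics/f6.png

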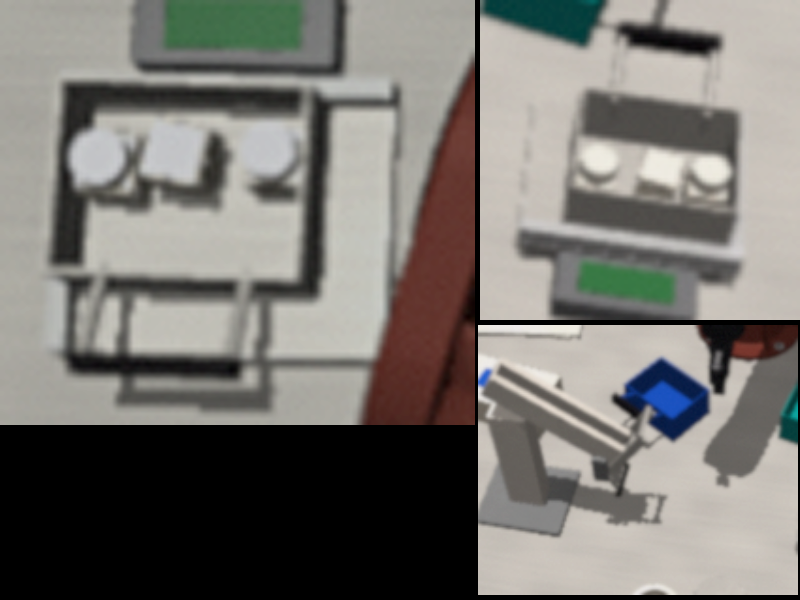

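The final view shows the dish against both stops with three upright bottles, and the paddle hanging out with the gate shut. I check the dish corner numerically.

```bash
python3 - <<'E'
from h import *
T=load('t6');S=load('s6')
k=lambda p:(np.array(p,float)+.5)/5-.5+[155,162]; q=lambda p:(np.array(p)-[480,0]+.5)/4-.5+[365,205]
r=onz(T,[k(p) for p in [(62,82),(315,86),(320,287),(52,272)]],.095);print(r.round(4),'C',r.mean(0).round(4),'yaw',yaw(r[0]-r[1])-90,yaw(r[3]-r[2])-90,yaw(r[0]-r[3]),yaw(r[1]-r[2]))
print('bar',onz(T,[k((68,360)),k((240,368))],.124).round(4))
r=onz(S,[q(p) for p in [(585,92),(740,111),(733,207),(568,188)]],.095);print('scene',r.round(4),r.mean(0).round(4),yaw(r[1]-r[0])-90,yaw(r[2]-r[3])-90)
print('scale top: right edge far, near; near edge', onz(T,[k((395,110)),k((390,280)),k((340,360))],.025).round(4),'stop far top edge',onz(T,[k((350,80)),k((398,82))],.045).round(4))
print('scene stop: inner top edge far stop',onz(S,[q((525,228)),q((565,232)),q((740,252))],.045).round(4))
E
```

```text
[[0.5901 0.3394 0.095 ]
 [0.5896 0.1993 0.095 ]
 [0.4788 0.1917 0.095 ]
 [0.4848 0.3383 0.095 ]] C [0.5358 0.2672 0.095 ] yaw -0.18999502407844204 -2.346130275003887 0.5873592000723604 3.9205537026819766
bar [[0.4347 0.3183 0.124 ]
 [0.432  0.2268 0.124 ]]
scene [[0.4914 0.2092 0.095 ]
 [0.4899 0.3428 0.095 ]
 [0.5918 0.3383 0.095 ]
 [0.5951 0.2023 0.095 ]] [0.5421 0.2731 0.095 ] 0.6489987135097692 1.3960135828900633
scale top: right edge far, near; near edge [[0.5903 0.1656 0.025 ]
 [0.4914 0.1647 0.025 ]
 [0.4453 0.1915 0.025 ]] stop far top edge [[0.6035 0.1889 0.045 ]
 [0.6027 0.1614 0.045 ]]
scene stop: inner top edge far stop [[0.6061 0.1725 0.045 ]
 [0.6046 0.2062 0.045 ]
 [0.6006 0.3536 0.045 ]]
```

The corner is within measuring error, but the bar suggests up to about −1.7° of yaw, which would leave a y gap at the far corner. I'll mend this with a gentle push on the dish's right wall, a little ahead of its middle, with closed fingertips.

Request:
play_rows:
  steps:
    - {"travel": [0.03,0.024,0.02],"angular": [0,0,0],"jaw": 0.0}
    - {"travel": [0.03,0.024,0.02],"angular": [0,0,0],"jaw": 0.0}
    - {"travel": [0.03,0.024,0.02],"angular": [0,0,0],"jaw": 0.0}
    - {"travel": [0.03,0.024,0.02],"angular": [0,0,0],"jaw": 0.0}
    - {"travel": [0.03,0.024,0.02],"angular": [0,0,0],"jaw": 0.0}
    - {"travel": [0,0,0.02],"angular": [0,0,0],"jaw": 0.0}
    - {"travel": [0,0,0.02],"angular": [0,0,0],"jaw": 0.0}
    - {"travel": [0,0,0],"angular": [0,0,0],"jaw": 0.0}
    - {"travel": [0,0,0],"angular": [0,0,0],"jaw": 0.0}

```text
time_s: 18.7
ee_pos: [0.5555, 0.1506, 0.1676]
tcp_rot: [0.707, 0.708, 0.0, -0.0]
contact_force: [0.4, -0.1, -0.3]
grip_width: -0.0
grasp_force: 0.0
```

```bash
python3 -c "
from h import *
go([.555,.150,.112]);s=env.state();print(s['grip_width'],s['joint_positions'].round(3))"
```

```text
t 18.7 pos [0.5555 0.1506 0.1676] shift [-0.0007 -0.0005  0.0556] rot [-0.0001 -0.0002  0.0014] F [ 0.4 -0.1 -0.3]
-6.741265334626518e-05 [ 0.038  0.05  -0.207  1.314  0.     1.607]
```

Request:
play_rows:
  steps:
    - {"travel": [0,0,0.025],"angular": [0,0,0],"jaw": 0.0}
    - {"travel": [0,0,0.02],"angular": [0,0,0],"jaw": 0.0}
    - {"travel": [0,0,0.01],"angular": [0,0,0],"jaw": 0.0}
    - {"travel": [0.01,0,0],"angular": [0,0,0],"jaw": 0.0}
    - {"travel": [0.01,0,0],"angular": [0,0,0],"jaw": 0.0}
    - {"travel": [0.006,0,0],"angular": [0,0,0],"jaw": 0.0}
    - {"travel": [0,0,0],"angular": [0,0,0],"jaw": 0.0}

```text
time_s: 19.4
ee_pos: [0.5564, 0.1768, 0.1135]
tcp_rot: [0.707, 0.708, 0.001, 0.001]
contact_force: [-0.4, -0.7, -0.2]
grip_width: 0.003
grasp_force: 0.0
```

Request:
play_rows:
  steps:
    - {"travel": [0.003,0,0],"angular": [0,0,0],"jaw": 0.0}
    - {"travel": [0.003,0,0],"angular": [0,0,0],"jaw": 0.0}
    - {"travel": [0,0,0],"angular": [0,0,0],"jaw": 0.0}

```text
time_s: 19.7
ee_pos: [0.556, 0.1818, 0.1124]
tcp_rot: [0.707, 0.707, 0.0, 0.0]
contact_force: [0.5, 0.1, -1.0]
grip_width: 0.002
grasp_force: 0.0
```

Request:
play_rows:
  steps:
    - {"travel": [0.002,0,0],"angular": [0,0,0],"jaw": 0.0}
    - {"travel": [0,0,0],"angular": [0,0,0],"jaw": 0.0}

```text
time_s: 19.9
ee_pos: [0.5559, 0.1836, 0.1123]
tcp_rot: [0.707, 0.707, 0.0, 0.0]
contact_force: [-0.6, 0.1, 0.3]
grip_width: 0.002
grasp_force: 0.0
```

Request:
play_rows:
  steps:
    - {"travel": [0.002,0,0],"angular": [0,0,0],"jaw": 0.0}
    - {"travel": [0,0,0],"angular": [0,0,0],"jaw": 0.0}

```text
time_s: 20.1
ee_pos: [0.5559, 0.1857, 0.1123]
tcp_rot: [0.707, 0.707, 0.0, 0.0]
contact_force: [0.5, -0.5, -0.7]
grip_width: -0.002
grasp_force: 0.0
```

Request:
play_rows:
  steps:
    - {"travel": [0.002,0,0],"angular": [0,0,0],"jaw": 0.0}
    - {"travel": [0,0,0],"angular": [0,0,0],"jaw": 0.0}

```text
time_s: 20.3
ee_pos: [0.5559, 0.1878, 0.1123]
tcp_rot: [0.707, 0.707, 0.0, 0.0]
contact_force: [-0.4, 0.3, 0.2]
grip_width: -0.005
grasp_force: 0.0
```

Request:
play_rows:
  steps:
    - {"travel": [0.0015,0,0],"angular": [0,0,0],"jaw": 0.0}
    - {"travel": [0,0,0],"angular": [0,0,0],"jaw": 0.0}

```text
time_s: 20.5
ee_pos: [0.5559, 0.1892, 0.1123]
tcp_rot: [0.707, 0.707, 0.0, 0.0]
contact_force: [-0.3, -0.6, 0.4]
grip_width: -0.002
grasp_force: 0.0
```

Request:
play_rows:
  steps:
    - {"travel": [0.0015,0,0],"angular": [0,0,0],"jaw": 0.0}
    - {"travel": [0,0,0],"angular": [0,0,0],"jaw": 0.0}

```text
time_s: 20.7
ee_pos: [0.556, 0.1906, 0.1123]
tcp_rot: [0.707, 0.707, 0.0, 0.0]
contact_force: [0.4, -0.6, -0.2]
grip_width: -0.001
grasp_force: 0.0
```

Request:
play_rows:
  steps:
    - {"travel": [0.0015,0,0],"angular": [0,0,0],"jaw": 0.0}
    - {"travel": [0,0,0],"angular": [0,0,0],"jaw": 0.0}

```text
time_s: 20.9
ee_pos: [0.556, 0.1915, 0.1124]
tcp_rot: [0.707, 0.707, -0.0, 0.001]
contact_force: [0.2, -5.2, 0.8]
grip_width: -0.0
grasp_force: 0.0
```

Request:
play_rows:
  steps:
    - {"travel": [0.001,0,0],"angular": [0,0,0],"jaw": 0.0}
    - {"travel": [0,0,0],"angular": [0,0,0],"jaw": 0.0}

```text
time_s: 21.1
ee_pos: [0.5561, 0.1916, 0.1125]
tcp_rot: [0.708, 0.707, -0.001, 0.001]
contact_force: [-0.2, -10.6, 1.8]
grip_width: -0.003
grasp_force: 0.0
```

Request:
play_rows:
  steps:
    - {"travel": [0.001,0,0],"angular": [0,0,0],"jaw": 0.0}
    - {"travel": [0,0,0],"angular": [0,0,0],"jaw": 0.0}

```text
time_s: 21.3
ee_pos: [0.5562, 0.1918, 0.1126]
tcp_rot: [0.708, 0.706, -0.002, 0.002]
contact_force: [-0.5, -16.3, 4.9]
grip_width: -0.002
grasp_force: 0.0
```

The dish is solid against the left stop (16 N for no further motion), and the far stop was pressed to 12 N before. I withdraw and check numerically.

Request:
play_rows:
  steps:
    - {"travel": [-0.005,0,0],"angular": [0,0,0],"jaw": 0.0}
    - {"travel": [-0.015,0,0],"angular": [0,0,0],"jaw": 0.0}
    - {"travel": [-0.02,0,0],"angular": [0,0,0],"jaw": 0.0}
    - {"travel": [0,0,-0.03],"angular": [0,0,0],"jaw": 0.0}
    - {"travel": [0,0,-0.04],"angular": [0,0,0],"jaw": 0.0}
    - {"travel": [0,0,-0.04],"angular": [0,0,0],"jaw": 0.0}
    - {"travel": [-0.04,-0.03,-0.04],"angular": [0,0,0],"jaw": 0.0}
    - {"travel": [-0.04,-0.03,0],"angular": [0,0,0],"jaw": 0.0}
    - {"travel": [-0.04,-0.03,0],"angular": [0,0,0],"jaw": 0.0}
    - {"travel": [-0.03,-0.03,0],"angular": [0,0,0],"jaw": 0.0}
    - {"travel": [0,0,0],"angular": [0,0,0],"jaw": 0.0}
    - {"travel": [0,0,0],"angular": [0,0,0],"jaw": 0.0}

```text
time_s: 22.5
ee_pos: [0.4423, 0.012, 0.2537]
tcp_rot: [0.708, 0.706, 0.001, 0.001]
contact_force: [0.7, 0.7, 0.6]
grip_width: 0.002
grasp_force: 0.0
```

```bash
python3 - <<'E'
from h import *
T=snap('top','t7');A=load('t6')
g=lambda s:cv2.cvtColor(s['image'],cv2.COLOR_RGB2GRAY).astype(float)
# bar end rows (dark blob) before/after: fit bar line in both
for s in (A,T):
    im=g(s)[228:242,165:208]; m=im<45; r,c=np.nonzero(m)
    rect=cv2.minAreaRect(np.c_[c+165,r+228].astype(np.float32)); 
    e=cv2.boxPoints(rect); L=e[e[:,0].argsort()]; pl,pr=L[:2].mean(0),L[2:].mean(0)
    w=onz(s,[pl,pr],.118); print(m.sum(),rect,w.round(4),'mid',w.mean(0).round(4),'yaw',(yaw(w[0]-w[1])-90).round(2))
print(env.state()['contact_force'].round(1))
E
```

```text
104 ((185.45608520507812, 234.72463989257812), (33.181541442871094, 3.44821834564209), 3.4682295322418213) [[0.4349 0.3181 0.118 ]
 [0.431  0.2296 0.118 ]] mid [0.433  0.2739 0.118 ] yaw -2.52
104 ((185.43138122558594, 235.13223266601562), (33.181541442871094, 4.264901638031006), 3.4682295322418213) [[0.4339 0.3182 0.118 ]
 [0.43   0.2296 0.118 ]] mid [0.4319 0.2739 0.118 ] yaw -2.52
[-0.2 -0.1 -0.5]
```

The bar's slope in the coarse top view is ambiguous, so I look closer with the wrist camera and fit the bar's edges in code.

Request:
play_rows:
  steps:
    - {"travel": [0,0,-0.03],"angular": [0,0,0],"jaw": 0.0}
    - {"travel": [0.03,0,-0.017],"angular": [0,0,0],"jaw": 0.0}
    - {"travel": [0.045,0,0],"angular": [0,0,0],"jaw": 0.0}
    - {"travel": [0.045,0,0],"angular": [0,0,0],"jaw": 0.0}
    - {"travel": [0.045,0,0],"angular": [0,0,0],"jaw": 0.0}
    - {"travel": [0.045,0,0],"angular": [0,0,0],"jaw": 0.0}
    - {"travel": [0.035,0,0],"angular": [0,0,0],"jaw": 0.0}
    - {"travel": [0,0,0],"angular": [0,0,0],"jaw": 0.0}
    - {"travel": [0,0,0],"angular": [0,0,0],"jaw": 0.0}

```text
time_s: 23.45
ee_pos: [0.4423, 0.2593, 0.2999]
tcp_rot: [0.706, 0.708, -0.0, -0.0]
contact_force: [0.7, -0.7, -0.1]
grip_width: -0.001
grasp_force: 0.0
```

```bash
python3 - <<'E'
from h import *
go([.445,.265,.30])
W=snap('wrist','w8'); im=cv2.cvtColor(W['image'],cv2.COLOR_RGB2GRAY)
P=[[.433+dx,.273+dy,.124] for dx in(-.006,.006) for dy in (-.045,.045)]
print('bar pred',proj(W,P).round(0).tolist()); print('rim pred',proj(W,[[.483,.203,.095],[.483,.343,.095],[.593,.343,.095],[.593,.203,.095]]).round(0).tolist(),'scale corner/ right edge',proj(W,[[.5925,.343,.045],[.4456,.165,.025],[.4456,.355,.025]]).round(0).tolist())
for r in range(100,240,12): print(r,im[r,270:345:3].tolist())
E
```

```text
t 23.45 pos [0.4423 0.2593 0.2999] shift [ 0.0057  0.0027 -0.0001] rot [-0.0008  0.0003  0.0034] F [ 0.7 -0.7 -0.1]
bar pred [[302.0, 229.0], [300.0, 133.0], [314.0, 229.0], [314.0, 133.0]]
rim pred [[355.0, 240.0], [362.0, 104.0], [478.0, 105.0], [456.0, 240.0]] scale corner/ right edge [[453.0, 106.0], [320.0, 242.0], [321.0, 94.0]]
100 [235, 239, 239, 241, 238, 242, 244, 242, 240, 244, 242, 237, 236, 235, 238, 235, 237, 140, 246, 250, 250, 250, 250, 251, 251]
112 [142, 147, 146, 147, 145, 146, 147, 144, 141, 145, 145, 143, 142, 193, 237, 235, 237, 219, 255, 250, 250, 250, 250, 250, 250]
124 [143, 144, 143, 143, 144, 143, 146, 142, 139, 142, 143, 142, 143, 143, 146, 144, 147, 146, 158, 149, 153, 151, 156, 153, 155]
136 [142, 141, 140, 142, 142, 141, 145, 141, 140, 141, 142, 99, 68, 69, 70, 69, 137, 133, 177, 220, 218, 216, 213, 212, 208]
148 [141, 139, 139, 140, 140, 137, 143, 140, 138, 139, 141, 95, 65, 65, 66, 66, 149, 146, 147, 249, 250, 249, 250, 250, 250]
160 [139, 139, 136, 138, 139, 136, 140, 140, 137, 138, 140, 95, 63, 64, 65, 63, 148, 144, 154, 151, 154, 151, 154, 155, 154]
172 [136, 137, 136, 138, 137, 137, 138, 139, 136, 139, 139, 118, 62, 61, 63, 62, 145, 133, 151, 147, 152, 150, 150, 151, 152]
184 [138, 139, 136, 137, 136, 138, 138, 140, 137, 139, 137, 118, 63, 63, 64, 61, 145, 130, 157, 164, 247, 245, 244, 246, 245]
196 [237, 236, 234, 234, 233, 236, 236, 237, 236, 237, 235, 220, 63, 63, 65, 56, 241, 130, 244, 242, 245, 244, 243, 245, 243]
208 [236, 234, 233, 234, 233, 236, 237, 237, 238, 239, 237, 220, 64, 64, 65, 54, 240, 146, 243, 242, 245, 243, 243, 195, 108]
220 [233, 233, 234, 235, 236, 237, 238, 238, 238, 239, 238, 222, 65, 64, 65, 56, 214, 142, 243, 241, 242, 241, 241, 242, 241]
232 [233, 233, 235, 237, 237, 239, 238, 237, 238, 237, 238, 239, 238, 238, 238, 236, 240, 205, 239, 240, 240, 240, 240, 241, 240]
```

The wrist view shows the bar parallel to the scale's near edge (columns 303–316 against edge column 321 over the whole length). Its centre is at about (0.435, 0.273), which puts the dish corner in the stops' corner, so I hand in.

```bash
python3 -c "
from bench import env
print(env.sign_off())"
```

```text
the job is handed in; nothing more can be done
None
```

The job is handed in at about 23.5 s of the 48 s, verdict not shown: camera and force readings put the dish level on the scale against both stops, with all three bottles in it and the paddle back at rest.

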